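# Load the carton feeder and set its speed dial

## Robot

A 6-joint arm with a two-finger parallel gripper is mounted at the origin on a cart in front of the work surface, level with it; the furniture and walls round the work are solid. World frame = base frame: x ahead of the robot, y to its left, z up, the work surface at z = 0. Lengths are in m, angles in degrees, forces in N, time in s.
With the tool pointing down it reaches from about 0.425 to 1.125 m from the base axis. Payload 14.9 kg.
Tool frame: the origin (TCP) lies between the finger pads, 19 mm behind the fingertips; this is the grasp point; z points along the fingers, y is the line along which they close (so a half turn about z gives the same grasp; the last joint's range is limited). The gripper opens to 91 mm and grips with 3 to 60 N. Pads are 32 mm wide; open, the fingers measure 118 mm over their backs; the gripper's body (76 mm by 178 mm) begins 60 mm behind the grasp point.
Start: joints at [67.191, 21.709, 99.362, -0, 58.929, -1.908], TCP at [0.25, 0.654, 0.233] pointing down, gripper open.
Joint ranges: [-158.91, 158.91], [-42.39, 125.64], [0.06, 152.35], [-60.88, 240.88], [17.5, 164.5], [-176.32, 176.32]. Speed limits (degrees/s): [108.29, 108.29, 136.94, 180, 180, 180].

## Interface

Orientations are given as [roll, pitch, yaw] about the fixed x, y, z axes, in that order (R = Rz(yaw) Ry(pitch) Rx(roll)).
In Python, from cell import robot, cams, ticket gives the robot as it stands.
- The arm moves only by the tool send_rows, never from a script. Its argument "increments" is a list that holds one entry, the list of rows, each a list of 6 numbers: the shift along the world's x, y, z in m, then the turn, a rotation vector about the world's x, y, z in degrees. In form: [[[dx, dy, dz, wx, wy, wz], ...]]. A call has 1 to 8 rows; each row is the pose to reach, as a shift and turn from the pose commanded when the call began; what a row does not reach only later rows make up. A row lasts 1/12 s, in which the tool goes at most 41.7 mm and 7.16 degrees, less where a joint would pass 70% of its speed; a pose out of reach is approached as far as the arm can. A call with a gripper value outside its range is refused whole. "gripper" is the finger opening in m, from 0 to 0.0912, set as the call begins (left out, the last holds). The fingers move at their own pace and stop on an object; "force" is the grip in N (left out, the last holds). Time passes only in rows, so rows that repeat a pose let the fingers close. It gives the time, the measured TCP pose, the force, the opening and the grip force at its end, in the units of the state.
- robot.get_state(): the state, without advancing time (a new reading comes with each control period).
- cams.get_image(name): name is "scene" or "top" or "wrist"; returns a dict with "image" (480x640x3 uint8, red, green, blue), "fovy" (degrees; the focal length in pixels is half the picture's height over the tangent of half this angle, whatever the lens; pixels are square), "cx", "cy" (the principal point, pixels), "dist_coeffs" ([k1, k2, p1, p2, k3] as OpenCV has them; the pictures are not rectified), "R" (3x3) and "t" (3): a world point X has camera coordinates R X + t. Camera axes: x right, y down, z forward; pixel columns grow to the right and rows downward; lengths in m; the calibration is good to about 2 mm. A picture is of the moment at which its call begins. There is no depth.
- ticket.close_job(): hands the job in; it is judged then, once.
The state is a dict: "clock": time; "qpos": joint angles; "dq": joint speeds; "joint_efforts": joint torques, N m; "tcp_pos": TCP position; "ee_rot": TCP orientation; "force": force on the tool from outside, world axes, zero at the start; "torque": the same for the moment, N m; "width": finger opening in m; "grasp_force": force on a finger pad.
Only numpy, scipy, OpenCV 4.12 (cv2) and the standard library are available. Lean on these libraries where they do the work, as an engineer would, in place of code of your own. Each camera call takes 0.05 s, during which the arm holds its last target. There are 200 camera calls.

## Task

Get the carton feeder ready to run: make room in its row of standing cartons by nudging them apart, then stand the one loose carton upright in the row between the rails, fully down on the belt like the others. Also turn the dial on the leaning speed controller until its pointer nose stands right at the small steel index tab on the scale, leaving the tab itself where it is. Let go of everything, keep all four cartons upright and leave the other things on the riser and bench where they stand.

Things in the scene. Friction and masses are not known exactly. Their poses are not given: they have to be found in the camera images.
- riser: Fixed wooden work platform on steel legs, 330 x 625 mm, its top 125 mm above the bench; origin at the bench below its centre. All the task's things stand on it; soft mailing bags lie beneath it.
- console: Speed controller, fixed: grey leaning box 165 mm wide, 121 mm high, on a dark foot. Origin: centre of the foot's underside; z up, -x faces the operator. Its face (150 mm long) leans 30 degrees from level towards the operator: outward normal in this frame (-0.5, 0, 0.866). The dial sits mid-face, its axis along that normal; a gripper turning it points the reverse way.
- dial_grip (a point): Point on the dial's axis 36 mm out from the face, where the grip bar is best held (TCP here: the fingertips then clear the dial's round skirt by 3 mm). Frame parallel to the console's.
- dial (a joint): Dial: black skirt 60 mm across with a straight grip bar 58 mm long, 14 mm wide, from 14 to 44 mm above the face; a small nose with a white line at one bar end (44 mm from the axis) is the pointer. Rad, grows clockwise seen facing it, range 0 to 5.9; 0: nose points down the slope (console -x, in the face plane); pi/2: to the operator's left (console +y). Stays where left (friction 0.06 N m).
- pointer_tip (a point): Point at the nose of the dial's pointer, 46 mm from the axis, 6 mm out from the face.
- index_tab (a joint): Steel index tab that marks the wanted setting, stiff; its angle about the same axis with the same zero and sense as the dial: the dial is right when both values are equal. It spans 51 to 72 mm from the axis, is 7 mm wide and 7 mm high over the face. Do not shift it.
- tab_tip (a point): Point on the tab's line, 46 mm from the axis, 6 mm out from the face: pointer_tip coincides with it when the dial is set.
- magazine: Feeder magazine, fixed: open-topped aluminium channel with a black belt floor. Origin: centre of its underside; z up; the row runs along x. Inside 144 mm long (x -72 to +72) and 58 mm wide (y -29 to +29); belt 4 mm above the origin; side rails 29 mm high, end plates 45 mm high. Three cartons stand in it, thickness along x, all gaps smaller than a carton; four fit with 24 mm to spare.
- row_pack_1: Retail carton, white, green and blue with a picture of fruit, 30 mm thick, 50 mm deep, 89 mm tall as it stands on end, 30 to 75 g. Frame: x along the thickness (origin midway), y UP (origin 44 mm above its foot), z horizontal along the depth (faces at z = 0, where the origin lies, and z = +50 mm). Number 1 of three in the magazine, counted along its +x.
- row_pack_2: Retail carton, white, green and blue with a picture of fruit, 30 mm thick, 50 mm deep, 89 mm tall as it stands on end, 30 to 75 g. Frame: x along the thickness (origin midway), y UP (origin 44 mm above its foot), z horizontal along the depth (faces at z = 0, where the origin lies, and z = +50 mm). Number 2 of three in the magazine, counted along its +x.
- row_pack_3: Retail carton, white, green and blue with a picture of fruit, 30 mm thick, 50 mm deep, 89 mm tall as it stands on end, 30 to 75 g. Frame: x along the thickness (origin midway), y UP (origin 44 mm above its foot), z horizontal along the depth (faces at z = 0, where the origin lies, and z = +50 mm). Number 3 of three in the magazine, counted along its +x.
- loose_pack: Retail carton, white, green and blue with a picture of fruit, 30 mm thick, 50 mm deep, 89 mm tall as it stands on end, 30 to 75 g. Frame: x along the thickness (origin midway), y UP (origin 44 mm above its foot), z horizontal along the depth (faces at z = 0, where the origin lies, and z = +50 mm). Stands alone on the riser in front of the equipment.
- loose_pack_top (a point): Centre of the top of loose_pack; frame as its body.
- row_pack_1_top (a point): Centre of the top of row_pack_1; frame as its body.
- row_pack_2_top (a point): Centre of the top of row_pack_2; frame as its body.
- row_pack_3_top (a point): Centre of the top of row_pack_3; frame as its body.
- label_roll: Bystander: roll of white labels standing on end, 72 mm across, 52 mm high; origin at the centre of its underside. Leave it.
- note_block: Bystander: block of yellow notes, 75 x 76 x 26 mm; origin at the centre of its underside. Leave it.
- flask: Bystander: dark green flask, 72 mm across, 250 mm tall; origin at the centre of its underside. Leave it.
- bottle: Bystander: clear water bottle, 65 mm across, 218 mm tall; origin at the centre of its underside. Leave it.

How it is judged:
By the outcome, as a careful person would: the job done as asked, in the order asked, and still so for the second after the job is handed in, with the robot touching nothing.
It also fails if it takes over 72 s, if anything falls off the work surface, if the arm or the gripper's body presses on something with over 40 N, if the wrist force passes 120 N, or if a joint passes its speed limit or range.

## Working session

There is one attempt and no reset: what is moved stays moved. The work goes in short steps, Python scripts to look and compute and a tool call to move; the robot and the scene stay as the last step left them, time stands still between calls to the robot, and variables do not carry over. Pictures are saved under pics/ and viewed, at most 10 in all, crops included, and the job is handed in when it is done.

Besides the shell and the picture viewer there is one more tool, called after "Emit:" by a JSON object that holds its "op" and its "data". send_rows: Moves the arm, as the interface text tells. Its arguments: {"type":"object","properties":{"increments":{"type":"array","items":{"type":"array","items":{"type":"array","items":{"type":"number"}}}},"gripper":{"type":"number"},"force":{"type":"number"}},"required":["increments"]}

```bash
mkdir -p pics; ls
cat > h.py <<'E'
import numpy as np, cv2
from cell import robot, cams, ticket
def K(d):
    f=240/np.tan(np.radians(d["fovy"])/2); return np.array([[f,0,d["cx"]],[0,f,d["cy"]],[0,0,1.]])
def snap(n,tag):
    d=cams.get_image(n); cv2.imwrite(f"pics/{tag}.png",d["image"][:,:,::-1]); np.save(f"pics/{tag}.npy",d,allow_pickle=True); return d
def load(tag): return np.load(f"pics/{tag}.npy",allow_pickle=True).item()
def ray(d,px):
    u=cv2.undistortPoints(np.array(px,float).reshape(-1,1,2),K(d),np.array(d["dist_coeffs"],float)).reshape(-1,2)
    R=np.array(d["R"]);t=np.array(d["t"]); v=np.c_[u,np.ones(len(u))]@R; return -R.T@t, v
def onz(d,px,z):
    o,v=ray(d,px); return o+v*((z-o[2])/v[:,2])[:,None]
def proj(d,X):
    R=np.array(d["R"]); return cv2.projectPoints(np.array(X,float).reshape(-1,1,3),cv2.Rodrigues(R)[0],np.array(d["t"],float),K(d),np.array(d["dist_coeffs"],float))[0].reshape(-1,2)
E
python3 - <<'E'
from h import *
for n in ("scene","top","wrist"):
    d=snap(n,n+"0"); R=np.array(d["R"]); print(n,d["fovy"],d["dist_coeffs"],-R.T@np.array(d["t"]),R[2])
print(robot.get_state())
E
```

```text
pics
scene 45.07205323418443 [-0.14675315  0.          0.          0.          0.        ] [0.29857279 1.04059161 1.08814843] [ 0.14660233 -0.75424582 -0.64001641]
top 42.152151334871164 [-0.09679431  0.          0.          0.          0.        ] [ 0.3534549  -0.10222956  1.56033195] [ 0.09478763  0.01953342 -0.99530586]
wrist 65.49298739585316 [0.01437262 0.         0.         0.         0.        ] [0.18371174 0.67946956 0.38428995] [ 0.23621305 -0.09006008 -0.96751877]
{'clock': 0.15, 'qpos': array([ 6.71921127e+01,  2.17309540e+01,  9.93873422e+01,  8.30080915e-06,
        5.89305660e+01, -1.90594055e+00]), 'dq': array([-0.02416089, -0.07382298, -0.10070188, -0.02999344,  0.17114691,
       -0.01171628]), 'joint_efforts': array([-2.82860725e-03, -7.64111066e+01, -4.34655976e+01,  6.50087697e-02,
        4.09611210e-02, -9.47988337e-05]), 'tcp_pos': array([0.24960952, 0.65367585, 0.232252  ]), 'ee_rot': array([-1.79951165e+02, -1.63220189e-03,  1.59098048e+02]), 'force': array([-0.33961791, -1.00963237, -0.44117401]), 'torque': array([ 0.00680236,  0.0020947 , -0.04546811]), 'grasp_force': 0.0, 'width': 0.0912697977791481}
```

View pics/top0.png

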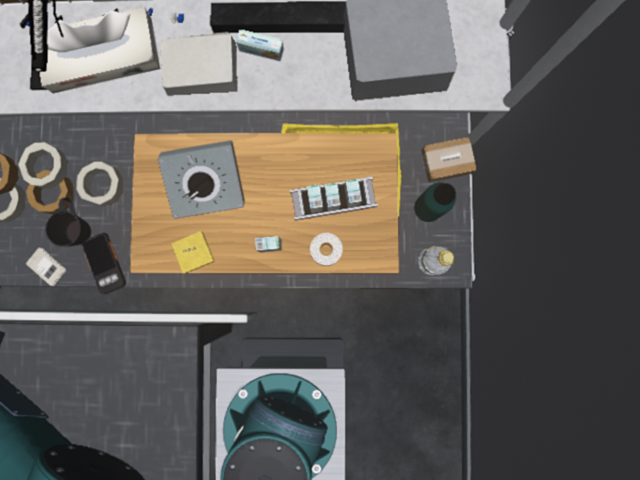

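View pics/scene0.png

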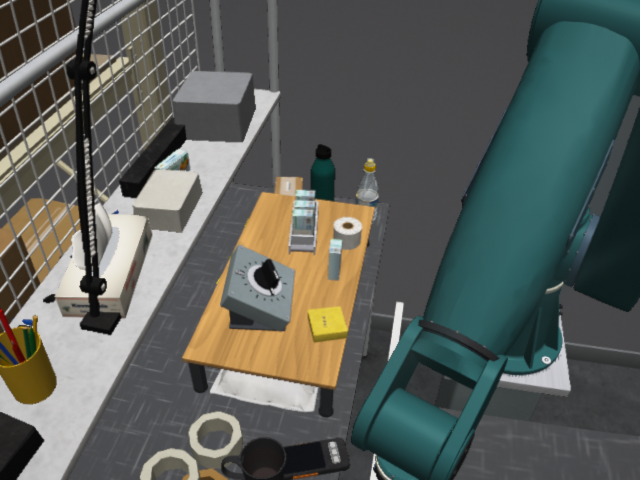

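The top view shows the console at about (201,180) with the dial nose to lower-left, the magazine at (333,198), the loose carton at (267,243), the label roll at (326,249), and the notes at (193,251). The scene view shows the same layout from the side, with the dial at (268,278) and the loose carton at (335,258). Next I'll enlarge crops.

Run:
```python
from h import *
d=load("top0");s=load("scene0")
im=d["image"][:,:,::-1]; si=s["image"][:,:,::-1]
a=cv2.resize(im[135:225,150:250],(400,360),interpolation=cv2.INTER_CUBIC)
b=cv2.resize(im[170:260,250:380],(400,277),interpolation=cv2.INTER_CUBIC)  # x3.077
c=cv2.resize(si[235:335,215:305],(360,400),interpolation=cv2.INTER_CUBIC)
e=cv2.resize(si[180:290,280:360],(400,550),interpolation=cv2.INTER_CUBIC)
m=np.zeros((600,800,3),np.uint8); m[:360,:400]=a; m[:550,400:]=e; m[360:600,:400]=b[:240]
cv2.imwrite("pics/m1.png",m)
for n,p,z in [("riserBL",(131,272),.125),("riserBR",(398,272),.125),("riserTR",(398,134),.125),("loose",(267,243),.214),("p1",(315,197),.218),("p2",(333,195),.218),("p3",(353,191),.218),("dial",(201,184),.22),("roll",(326,249),.177),("note",(193,251),.151)]:
    print(n,onz(d,[p],z)[0].round(3))
```

```text
riserBL [0.386 0.343 0.125]
riserBR [ 0.388 -0.277  0.125]
riserTR [ 0.711 -0.281  0.125]
loose [0.448 0.017 0.214]
p1 [ 0.548 -0.087  0.218]
p2 [ 0.552 -0.126  0.218]
p3 [ 0.561 -0.17   0.218]
dial [0.577 0.163 0.22 ]
roll [ 0.437 -0.112  0.177]
note [0.434 0.192 0.151]
```

View pics/m1.png

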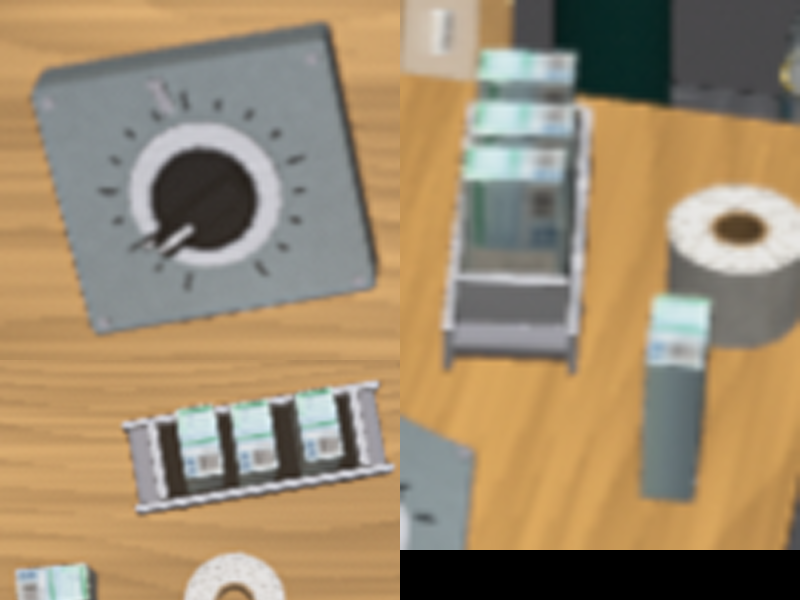

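The enlarged crop shows the dial nose at lower-left near scale (170,240), and the tab near (160,95), up-left. The three cartons stand in a magazine yawed about 8°. The loose carton stands square to the robot. I'll move over the scene for closer wrist views.

Emit:
{"op": "send_rows", "data": {"increments": [[[0.015,-0.03,0.02,0,0,2],[0.03,-0.06,0.04,0,0,5],[0.045,-0.095,0.06,0,0,8],[0.06,-0.13,0.08,0,0,10],[0.075,-0.165,0.1,0,0,13],[0.09,-0.2,0.12,0,0,16],[0.11,-0.235,0.14,0,0,18],[0.125,-0.27,0.15,0,0,21]]]}}

```text
clock: 0.82
tcp_pos: [0.373, 0.3882, 0.3828]
ee_rot: [179.9, 0.1, -179.8]
force: [1.0, 0.5, 1.0]
width: 0.0912
grasp_force: 0.0
```

Emit:
{"op": "send_rows", "data": {"increments": [[[0.015,-0.035,0.005,0,0,0],[0.03,-0.07,0.01,0,0,0],[0.045,-0.105,0.015,0,0,0],[0.06,-0.14,0.02,0,0,0],[0.075,-0.175,0.02,0,0,0],[0.09,-0.21,0.02,0,0,0],[0.1,-0.225,0.02,0,0,0],[0.1,-0.225,0.02,0,0,0]]]}}

```text
clock: 1.48
tcp_pos: [0.4735, 0.1616, 0.4009]
ee_rot: [-180.0, 0.0, 179.9]
force: [0.3, -0.0, 0.3]
width: 0.0913
grasp_force: 0.0
```

Run:
```python
from h import *
snap("wrist","w1"); s=robot.get_state(); print(s["clock"],s["tcp_pos"],s["ee_rot"],s["qpos"])
```

```text
1.5333 [0.47279149 0.16296082 0.40077691] [-1.79993426e+02 -1.40983292e-02  1.79934552e+02] [ 1.63486273e+01 -6.94154616e+00  1.13735919e+02 -2.42594567e-03
  7.32210089e+01 -7.35852253e+01]
```

Emit:
{"op": "send_rows", "data": {"increments": [[[-0.005,-0.035,0,0,0,0],[-0.01,-0.07,0,0,0,0],[-0.015,-0.105,0,0,0,0],[-0.02,-0.14,0,0,0,0],[-0.02,-0.175,0,0,0,0],[-0.02,-0.21,0,0,0,0],[-0.02,-0.23,0,0,0,0],[-0.02,-0.23,0,0,0,0]]]}}

```text
clock: 2.2
tcp_pos: [0.4521, -0.0676, 0.4009]
ee_rot: [-180.0, -0.0, 180.0]
force: [0.6, -0.3, 0.2]
width: 0.0911
grasp_force: 0.0
```

Run:
```python
from h import *
snap("wrist","w2"); s=robot.get_state(); print(s["clock"],s["tcp_pos"],s["ee_rot"],s["qpos"])
```

```text
2.25 [ 0.45216852 -0.06619604  0.40082098] [ 1.79992789e+02 -1.16200094e-02  1.79985494e+02] [-1.12539390e+01 -1.17917639e+01  1.17815902e+02  5.00224577e-03
  7.39886645e+01 -1.01240813e+02]
```

View pics/w1.png

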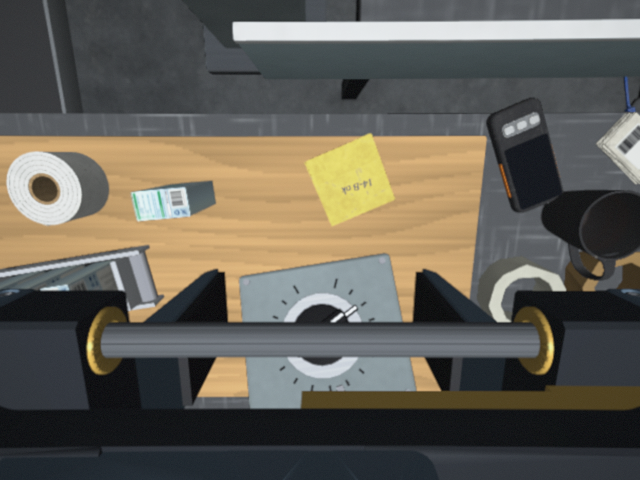

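View pics/w2.png

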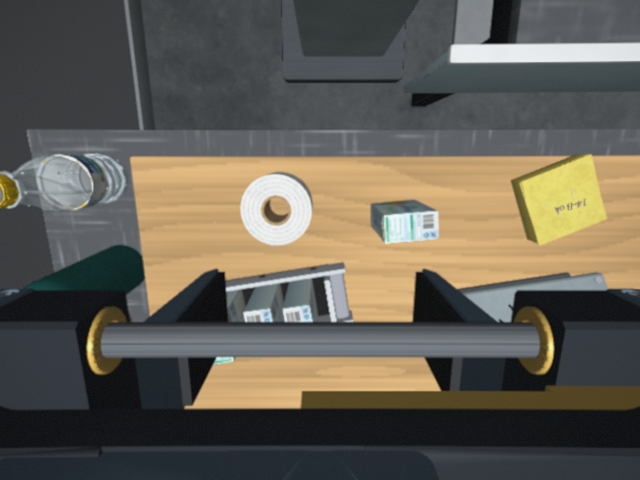

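w1 shows the dial at (322,325), half hidden by the gripper, with the nose at (350,313) and the notes at (350,180). w2 shows the loose carton top at (410,228), the roll at (277,208), and the magazine partly hidden. The camera looks back towards the robot, so I'll shift +x for clear views.

Emit:
{"op": "send_rows", "data": {"increments": [[[0.03,0.02,0,0,0,0],[0.06,0.03,0,0,0,0],[0.1,0.035,0,0,0,0],[0.135,0.035,0,0,0,0],[0.17,0.035,0,0,0,0],[0.205,0.035,0,0,0,0],[0.22,0.035,0,0,0,0],[0.22,0.035,0,0,0,0]]]}}

```text
clock: 2.92
tcp_pos: [0.6747, -0.0283, 0.3997]
ee_rot: [180.0, -0.1, -179.8]
force: [0.4, -0.3, -0.6]
width: 0.0917
grasp_force: 0.0
```

Run:
```python
from h import *
snap("wrist","w3"); s=robot.get_state(); print(s["clock"],s["tcp_pos"],s["ee_rot"],s["qpos"])
```

```text
2.9667 [ 0.67309214 -0.02851251  0.3998303 ] [ 1.79980540e+02 -8.89073415e-02 -1.79800786e+02] [-4.41216353e+00  1.10485285e+01  9.52180358e+01  1.27538393e-02
  7.38236201e+01 -9.46149253e+01]
```

Emit:
{"op": "send_rows", "data": {"increments": [[[0,0.04,0,0,0,0],[0,0.08,0,0,0,0],[0,0.12,0,0,0,0],[0,0.16,0,0,0,0],[0,0.19,0,0,0,0],[0,0.2,0,0,0,0],[0,0.2,0,0,0,0]]]}}

```text
clock: 3.55
tcp_pos: [0.6709, 0.1724, 0.401]
ee_rot: [180.0, -0.0, -179.7]
force: [0.1, -1.1, -1.2]
width: 0.0913
grasp_force: 0.0
```

Run:
```python
from h import *
d=snap("wrist","w4"); s=robot.get_state(); print(s["clock"],s["tcp_pos"],s["ee_rot"],s["qpos"])
a=load("w3")["image"][:300,:,::-1]; b=d["image"][:300,:,::-1]
cv2.imwrite("pics/m2.png",cv2.resize(np.vstack([a,b]),(640,600)))
```

```text
3.6 [0.67126087 0.17066065 0.4010056 ] [-1.79990994e+02 -1.07440630e-02 -1.79765321e+02] [ 1.23391390e+01  1.28425077e+01  9.29462437e+01 -6.80962585e-03
  7.42236425e+01 -7.78936884e+01]
```

View pics/m2.png

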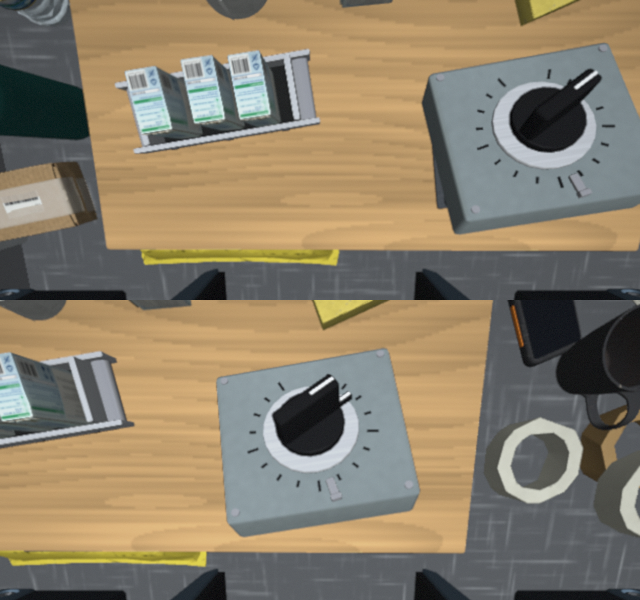

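In m2, the w3 half shows the three carton tops at (150,100), (205,88) and (250,83), with the magazine end at right (305,90), the dial at (548,118) and the tab at (580,185). The w4 half, with rows offset by 300, shows the face corners (218,80), (385,49), (417,195) and (232,228), the dial at (311,128), the tab at (335,189) and the nose line at (345,97).

Run:
```python
from h import *
def rect(tag,roi,z,thr=150):
    d=load(tag); im=d["image"]; x0,y0,x1,y1=roi
    g=im.astype(int).min(2); m=np.zeros(g.shape,np.uint8); m[y0:y1,x0:x1]=(g[y0:y1,x0:x1]>thr)*255
    m=cv2.morphologyEx(m,cv2.MORPH_CLOSE,np.ones((7,7))); m=cv2.morphologyEx(m,cv2.MORPH_OPEN,np.ones((5,5)))
    c=max(cv2.findContours(m,0,1)[0],key=cv2.contourArea).reshape(-1,2)
    P=onz(d,c,z)[:,:2]; r=cv2.minAreaRect((P*1000).astype(np.float32)); print(tag,roi,np.round(r[0],1),np.round(r[1],1),round(r[2],1))
for t in (130,160):
    for roi in [(120,55,172,140),(178,50,227,130),(225,45,270,125)]: rect("w3",roi,.218,t)
    rect("w2",(370,195,445,250),.214,t); rect("w1",(125,175,220,225),.214,t)
d3=load("w3");d4=load("w4")
# console corners
px=[(218,80),(385,49),(417,195),(232,228)]; z=[.171,.171,.246,.246]
C=np.array([onz(d4,[p],h)[0] for p,h in zip(px,z)]); print(C.round(4)); print([np.linalg.norm(C[i]-C[(i+1)%4]).round(4) for i in range(4)])
px=[(430,76),(606,45),None,(460,232)]
for p,h in zip(px,z):
    if p: print(onz(d3,[p],h)[0].round(4))
# magazine rails ends (outer) at z~.158 / end plates .170
print("mag",onz(d3,[(308,51),(318,121),(118,86),(136,151)],.156).round(4))
# enlarged views
a=cv2.resize(d3["image"][35:165,105:330,::-1],(800,462),interpolation=cv2.INTER_CUBIC)
b=cv2.resize(d4["image"][30:240,205:430,::-1],(642,600),interpolation=cv2.INTER_CUBIC)
cv2.imwrite("pics/c3.png",a); cv2.imwrite("pics/c4.png",b)
```

```text
w3 (120, 55, 172, 140) [ 565.6 -173.5] [54.9 33.4] 10.2
w3 (178, 50, 227, 130) [ 555. -127.] [51.6 31.3] 9.2
w3 (225, 45, 270, 125) [550.6 -85.1] [51.2 36.9] 7.5
w2 (370, 195, 445, 250) [448.4  16.8] [28.6 52.4] 4.7
w1 (125, 175, 220, 225) [448.4  17.5] [28.3 51.3] 4.8
w3 (120, 55, 172, 140) [ 565.  -172.7] [54.3 32.4] 14.1
w3 (178, 50, 227, 130) [ 554.7 -127.2] [50.3 30.7] 9.1
w3 (225, 45, 270, 125) [550.6 -87.1] [49.9 28. ] 7.7
w2 (370, 195, 445, 250) [448.1  17. ] [27.2 50.2] 4.9
w1 (125, 175, 220, 225) [448.4  17.5] [27.  49.6] 4.9
[[0.5352 0.0764 0.171 ]
 [0.5078 0.2325 0.171 ]
 [0.6336 0.2524 0.246 ]
 [0.662  0.0995 0.246 ]]
[np.float64(0.1584), np.float64(0.1478), np.float64(0.1555), np.float64(0.1491)]
[0.5344 0.0752 0.171 ]
[0.5088 0.2333 0.171 ]
[0.6678 0.0895 0.246 ]
mag [[ 0.5101 -0.0395  0.156 ]
 [ 0.5734 -0.0297  0.156 ]
 [ 0.5425 -0.2251  0.156 ]
 [ 0.6036 -0.2153  0.156 ]]
```

View pics/c3.png

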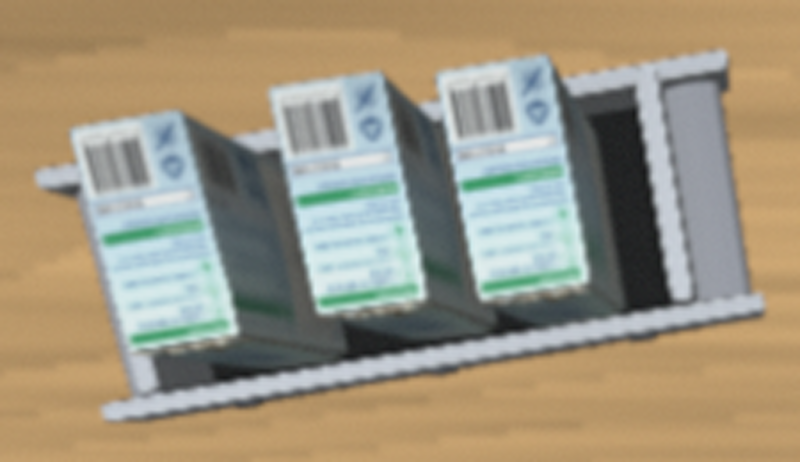

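View pics/c4.png

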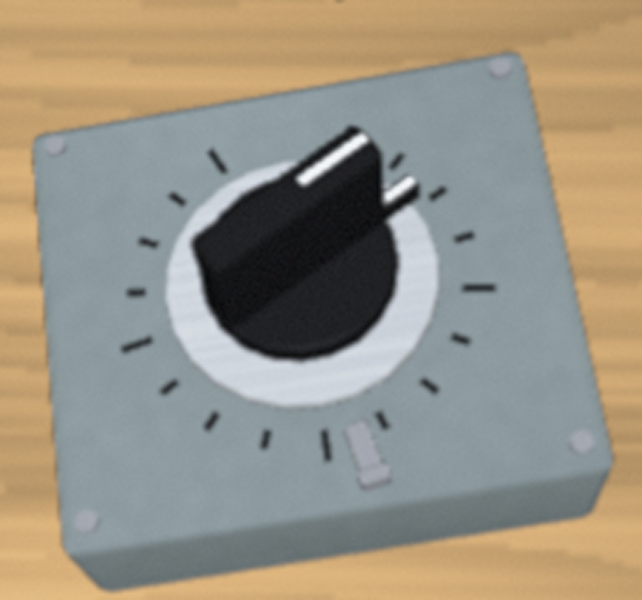

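c3 shows the carton top corners clearly, with the right end plate's inner edge at (635,75)–(675,300). c4 shows the nose line at (388,200)–(415,182), the tab at (360,428)–(375,478) and the screws at (55,146), (499,67), (581,441) and (87,520).

Run:
```python
from h import *
d3=load("w3");d4=load("w4")
f3=lambda P:np.array(P,float)/3.556+[105-.36,35-.36]
f4=lambda P:np.array(P,float)/[2.853,2.857]+[205-.33,30-.33]
cart={"A":[(72,130),(182,112),(240,335),(135,352)],"B":[(270,90),(380,72),(428,298),(320,315)],"C":[(438,73),(545,57),(590,285),(482,303)]}
for k,v in cart.items():
    P=onz(d3,f3(v),.218)[:,:2]; c=P.mean(0); w=(P[1]+P[2]-P[0]-P[3])/2; h=(P[2]+P[3]-P[0]-P[1])/2
    print(k,c.round(4),np.linalg.norm(w).round(4),np.linalg.norm(h).round(4),np.degrees(np.arctan2(h[1],h[0])).round(1))
P=onz(d3,f3([(635,75),(675,300)]),.170); print("endplate R inner",P.round(4))
P=onz(d3,f3([(95,230),(150,390)]),.170); print("endplate L",P.round(4))
P=onz(d3,f3([(40,178),(728,58),(105,410),(762,303)]),.158); print("rails",P.round(4))
# triangulate screws
def tri(p3,p4):
    o,v=ray(d3,[p3]);q,w=ray(d4,[p4]);A=np.c_[v[0],-w[0]];s=np.linalg.lstsq(A,q-o,rcond=None)[0]
    a=o+v[0]*s[0];b=q+w[0]*s[1];return (a+b)/2,np.linalg.norm(a-b)
g=d3["image"].astype(float).min(2)
S4=f4([(55,146),(499,67),(581,441),(87,520)]);Z=[.175,.175,.242,.242]
T=[]
for p,z in zip(S4,Z):
    u,v=np.round(proj(d3,onz(d3 if 0 else d4,[p],z))[0]).astype(int)
    w=g[v-8:v+9,u-8:u+9]; wt=np.clip(w-np.median(w)-8,0,None); m=(cv2.connectedComponents((wt>0).astype(np.uint8))[1]); 
    yy,xx=np.mgrid[-8:9,-8:9]; c=np.array([u+(xx*wt).sum()/wt.sum(),v+(yy*wt).sum()/wt.sum()])
    X,e=tri(c,p);T.append(X);print("screw",(u,v),c.round(1),X.round(4),round(e,4),w.max())
# dims among triangulated
T=np.array(T)
print([np.linalg.norm(T[i]-T[(i+1)%4]).round(4) for i in range(4)],np.cross(T[1]-T[0],T[3]-T[0]))
```

```text
return _methods._mean(a, axis=axis, dtype=dtype,
  ret = ret.dtype.type(ret / rcount)
bash:   711 Segmentation fault         python3 - <<'E'
from h import *
d3=load("w3");d4=load("w4")
f3=lambda P:np.array(P,float)/3.556+[105-.36,35-.36]
f4=lambda P:np.array(P,float)/[2.853,2.857]+[205-.33,30-.33]
cart={"A":[(72,130),(182,112),(240,335),(135,352)],"B":[(270,90),(380,72),(428,298),(320,315)],"C":[(438,73),(545,57),(590,285),(482,303)]}
for k,v in cart.items():
    P=onz(d3,f3(v),.218)[:,:2]; c=P.mean(0); w=(P[1]+P[2]-P[0]-P[3])/2; h=(P[2]+P[3]-P[0]-P[1])/2
    print(k,c.round(4),np.linalg.norm(w).round(4),np.linalg.norm(h).round(4),np.degrees(np.arctan2(h[1],h[0])).round(1))
P=onz(d3,f3([(635,75),(675,300)]),.170); print("endplate R inner",P.round(4))
P=onz(d3,f3([(95,230),(150,390)]),.170); print("endplate L",P.round(4))
P=onz(d3,f3([(40,178),(728,58),(105,410),(762,303)]),.158); print("rails",P.round(4))
# triangulate screws
def tri(p3,p4):
    o,v=ray(d3,[p3]);q,w=ray(d4,[p4]);A=np.c_[v[0],-w[0]];s=np.linalg.lstsq(A,q-o,rcond=None)[0]
    a=o+v[0]*s[0];b=q+w[0]*s[1];return (a+b)/2,np.linalg.norm(a-b)
g=d3["image"].astype(float).min(2)
S4=f4([(55,146),(499,67),(581,441),(87,520)]);Z=[.175,.175,.242,.242]
T=[]
for p,z in zip(S4,Z):
    u,v=np.round(proj(d3,onz(d3 if 0 else d4,[p],z))[0]).astype(int)
    w=g[v-8:v+9,u-8:u+9]; wt=np.clip(w-np.median(w)-8,0,None); m=(cv2.connectedComponents((wt>0).astype(np.uint8))[1]); 
    yy,xx=np.mgrid[-8:9,-8:9]; c=np.array([u+(xx*wt).sum()/wt.sum(),v+(yy*wt).sum()/wt.sum()])
    X,e=tri(c,p);T.append(X);print("screw",(u,v),c.round(1),X.round(4),round(e,4),w.max())
# dims among triangulated
T=np.array(T)
print([np.linalg.norm(T[i]-T[(i+1)%4]).round(4) for i in range(4)],np.cross(T[1]-T[0],T[3]-T[0]))
E
```

```bash
cat > m.py <<'E'
from h import *
d3=load("w3");d4=load("w4")
f3=lambda P:np.array(P,float)/3.556+[105-.36,35-.36]
f4=lambda P:np.array(P,float)/[2.853,2.857]+[205-.33,30-.33]
cart={"A":[(72,130),(182,112),(240,335),(135,352)],"B":[(270,90),(380,72),(428,298),(320,315)],"C":[(438,73),(545,57),(590,285),(482,303)]}
for k,v in cart.items():
    P=onz(d3,f3(v),.218)[:,:2]; c=P.mean(0); w=(P[1]+P[2]-P[0]-P[3])/2; h=(P[2]+P[3]-P[0]-P[1])/2
    print(k,c.round(4),np.linalg.norm(w).round(4),np.linalg.norm(h).round(4),np.degrees(np.arctan2(h[1],h[0])).round(1))
print("endplate R inner",onz(d3,f3([(635,75),(675,300)]),.170).round(4))
print("endplate L",onz(d3,f3([(95,230),(150,390)]),.170).round(4))
print("rails",onz(d3,f3([(40,178),(728,58),(105,410),(762,303)]),.158).round(4))
def tri(p3,p4):
    o,v=ray(d3,[p3]);q,w=ray(d4,[p4]);A=np.c_[v[0],-w[0]];s=np.linalg.lstsq(A,q-o,rcond=None)[0]
    a=o+v[0]*s[0];b=q+w[0]*s[1];return (a+b)/2,np.linalg.norm(a-b)
g=d3["image"].astype(float).min(2)
for p,z in zip(f4([(55,146),(499,67),(581,441),(87,520)]),[.175,.175,.242,.242]):
    u,v=np.round(proj(d3,onz(d4,[p],z))[0]).astype(int)
    if not(8<u<631 and 8<v<280): print("out",u,v); continue
    w=g[v-8:v+9,u-8:u+9]; wt=np.clip(w-np.median(w)-8,0,None)
    yy,xx=np.mgrid[-8:9,-8:9]; c=np.array([u+(xx*wt).sum()/wt.sum(),v+(yy*wt).sum()/wt.sum()])
    X,e=tri(c,p);print("screw",(u,v),c.round(1),X.round(4),round(e,4),(wt>0).sum())
# tab outer corner/inner: w3 tab pixels from m2 view: approx (580,185)
u,v=580,185; w=g[v-16:v+17,u-14:u+15]; 
m=(w>np.median(w)+18).astype(np.uint8); n,l,st,ce=cv2.connectedComponentsWithStats(m); print("tab3",[(st[i][4],(ce[i]+[u-14,v-16]).round(1)) for i in range(1,n) if st[i][4]>8])
g4=d4["image"].astype(float).min(2); u,v=335,189; w=g4[v-16:v+17,u-14:u+15]
m=(w>np.median(w)+18).astype(np.uint8); n,l,st,ce=cv2.connectedComponentsWithStats(m); print("tab4",[(st[i][4],(ce[i]+[u-14,v-16]).round(1)) for i in range(1,n) if st[i][4]>8])
E
python3 -u m.py
```

```text
A [ 0.5631 -0.1702] 0.0258 0.0492 9.9
B [ 0.5544 -0.1247] 0.0259 0.0491 8.9
C [ 0.5511 -0.0864] 0.0254 0.0497 9.4
endplate R inner [[ 0.5175 -0.0621  0.17  ]
 [ 0.5728 -0.0524  0.17  ]]
endplate L [[ 0.5562 -0.2072  0.17  ]
 [ 0.5972 -0.1974  0.17  ]]
rails [[ 0.5417 -0.226   0.158 ]
 [ 0.5105 -0.0381  0.158 ]
 [ 0.6026 -0.2161  0.158 ]
 [ 0.5725 -0.0288  0.158 ]]
screw (np.int64(439), np.int64(78)) [440.2  76.6] [0.5363 0.0832 0.1763] 0.0008 34
screw (np.int64(601), np.int64(48)) [603.2  47.4] [0.5126 0.2266 0.1777] 0.0005 38
out 657 180
screw (np.int64(476), np.int64(209)) [475.7 208.5] [0.6487 0.102  0.2422] 0.0002 52
tab3 [(np.int32(97), array([577.9, 181.9])), (np.int32(24), array([585.8, 191.8]))]
tab4 [(np.int32(91), array([331.9, 185.4])), (np.int32(33), array([335.9, 195.4]))]
```

The measurements agree. The face slope comes out at 30.0° and the console yaw at 9.4°. The magazine is yawed 9.4°, and the carton gaps sum to 54 mm as expected. Next I'll go above the right carton (C) with the fingers closing across the row.

Emit:
{"op": "send_rows", "data": {"increments": [[[-0.01,-0.02,0,0,0,-7],[-0.02,-0.04,0,0,0,-14],[-0.03,-0.06,-0.01,0,0,-21],[-0.04,-0.09,-0.02,0,0,-28],[-0.05,-0.11,-0.03,0,0,-35],[-0.06,-0.13,-0.04,0,0,-42],[-0.07,-0.15,-0.05,0,0,-49],[-0.08,-0.17,-0.06,0,0,-56]]]}}

```text
clock: 4.27
tcp_pos: [0.5909, -0.0028, 0.3406]
ee_rot: [180.0, 0.0, 123.7]
force: [0.8, 0.2, 0.3]
width: 0.0914
grasp_force: 0.0
```

Emit:
{"op": "send_rows", "data": {"increments": [[[-0.01,-0.02,-0.01,0,0,-7],[-0.02,-0.04,-0.02,0,0,-14],[-0.03,-0.06,-0.03,0,0,-21],[-0.04,-0.08,-0.04,0,0,-24.8],[-0.041,-0.088,-0.05,0,0,-24.8],[-0.041,-0.088,-0.05,0,0,-24.8],[-0.041,-0.088,-0.05,0,0,-24.8]]]}}

```text
clock: 4.85
tcp_pos: [0.5511, -0.0891, 0.2909]
ee_rot: [-180.0, -0.0, 99.3]
force: [0.5, -0.4, 0.5]
width: 0.0915
grasp_force: 0.0
```

```bash
cat >> h.py <<'E'
def st():
    s=robot.get_state(); print(round(s["clock"],2),s["tcp_pos"].round(4),s["ee_rot"].round(2),s["qpos"].round(1))
E
cat > m2.py <<'E'
from m import f4,f3
from h import *
d4=load("w4")
S0,S1,S3=np.array([[.5363,.0832,.1763],[.5126,.2266,.1777],[.6487,.102,.2422]]); c=(S1+S3)/2
y=np.radians(9.4); ex=np.array([np.cos(y),np.sin(y),0]); ey=np.array([-ex[1],ex[0],0]); n=-.5*ex+np.array([0,0,.866]); dn=-(.866*ex+np.array([0,0,.5]))
print("ctr px",(proj(d4,[c])[0]-[205-.33,30-.33])*[2.853,2.857])
def ang(px,off):
    o,v=ray(d4,f4(px)); q=c+off*n; P=o+v*(((q-o)@n)/(v@n))[:,None]-q
    return np.degrees(np.arctan2(P@ey,P@dn)).round(1),np.linalg.norm(P,axis=1).round(4)
print("ring",ang([(166,290),(438,280),(305,407)],.002))
print("tab",ang([(360,426),(375,480),(347,428),(372,423)],.007)); print("nose",ang([(388,200),(415,182),(402,191)],.010)); print("bar line",ang([(300,183),(365,136)],.044))
print("ticks",ang([(325,445),(137,345),(218,160),(480,288)],0.))
print("grip",c+.036*n,n)
E
python3 -u m2.py | tail -7; python3 -c "from h import *; st()"
```

```text
ctr px [301.51195134 283.84195777]
ring (array([ -84. ,  100.8, -174.1]), array([0.0417, 0.0416, 0.0424]))
tab (array([168.7, 170. , 172.7, 165.1]), array([0.0545, 0.0717, 0.0539, 0.055 ]))
nose (array([60.6, 61.1, 61. ]), array([0.034 , 0.044 , 0.0391]))
bar line (array([75.4, 62.6]), array([0.0044, 0.0264]))
ticks (array([-179.8, -102.4,  -22.6,  102.3]), array([0.0543, 0.0538, 0.0534, 0.0543]))
grip [0.5628917  0.16136013 0.241126  ] [-0.49328608 -0.08166298  0.866     ]
4.85 [ 0.5511 -0.0891  0.2909] [-1.7998e+02 -1.0000e-02  9.9320e+01] [-11.6   5.  113.7   0.   61.4 -20.9]
```

The console measurements check out: tab at about 169.3°, nose at about 61°, tick radii a consistent 54 mm. Next I'll descend on C and grip.

Emit:
{"op": "send_rows", "data": {"increments": [[[0,0.001,-0.02,0,0,0],[0,0.002,-0.045,0,0,0],[0,0.002,-0.07,0,0,0],[0,0.002,-0.085,0,0,0],[0,0.002,-0.095,0,0,0],[0,0.002,-0.095,0,0,0]]]}}

```text
clock: 5.35
tcp_pos: [0.551, -0.0859, 0.1946]
ee_rot: [-179.9, -0.0, 99.4]
force: [-0.8, -0.7, -0.7]
width: 0.0913
grasp_force: 0.0
```

Emit:
{"op": "send_rows", "data": {"increments": [[[0,0,0,0,0,0],[0,0,0,0,0,0],[0,0,0,0,0,0],[0,0,0,0,0,0],[0,0,0,0,0,0],[0,0,0,0,0,0]]], "gripper": 0.04, "force": 8}}

```text
clock: 5.85
tcp_pos: [0.5514, -0.0867, 0.1963]
ee_rot: [180.0, 0.0, 99.3]
force: [-0.7, -0.7, -0.3]
width: 0.0535
grasp_force: 0.0
```

Emit:
{"op": "send_rows", "data": {"increments": [[[0,0,0,0,0,0],[0,0,0,0,0,0],[0,0,0,0,0,0]]]}}

```text
clock: 6.1
tcp_pos: [0.5514, -0.0867, 0.1962]
ee_rot: [180.0, 0.0, 99.3]
force: [-2.3, 0.2, 5.8]
width: 0.0497
grasp_force: 8.0
```

Emit:
{"op": "send_rows", "data": {"increments": [[[0,0.002,0,0,0,0],[-0.001,0.004,0,0,0,0],[-0.001,0.006,0,0,0,0],[-0.001,0.008,0,0,0,0],[-0.002,0.01,0,0,0,0],[-0.002,0.012,0,0,0,0],[-0.002,0.012,0,0,0,0]]]}}

```text
clock: 6.68
tcp_pos: [0.5494, -0.0743, 0.1962]
ee_rot: [180.0, 0.0, 99.3]
force: [-0.4, -1.6, 6.3]
width: 0.0497
grasp_force: 8.0
```

Emit:
{"op": "send_rows", "data": {"increments": [[[0,0,0,0,0,0],[0,0,0,0,0,0],[0,0,0,0,0,0],[0,0,0.02,0,0,0],[0,0,0.05,0,0,0],[0.002,-0.015,0.06,0,0,0],[0.007,-0.05,0.06,0,0,0],[0.013,-0.08,0.06,0,0,0]]], "gripper": 0.072}}

```text
clock: 7.35
tcp_pos: [0.5626, -0.1555, 0.257]
ee_rot: [179.9, 0.0, 99.4]
force: [0.4, 1.3, 0.0]
width: 0.0725
grasp_force: 0.0
```

Emit:
{"op": "send_rows", "data": {"increments": [[[0.002,-0.0165,0,0,0,0],[0.002,-0.0165,0,0,0,0],[0.002,-0.0165,-0.025,0,0,0],[0.002,-0.0165,-0.05,0,0,0],[0.002,-0.0165,-0.06,0,0,0],[0.002,-0.0165,-0.06,0,0,0]]]}}

```text
clock: 7.85
tcp_pos: [0.5627, -0.1702, 0.1934]
ee_rot: [-179.8, -0.1, 99.3]
force: [-0.7, 0.5, 0.2]
width: 0.0722
grasp_force: 0.0
```

Emit:
{"op": "send_rows", "data": {"increments": [[[0,0,0,0,0,0],[0,0,0,0,0,0],[0,0,0,0,0,0],[0,0,0,0,0,0],[0,0,0,0,0,0],[0,0,0,0,0,0]]], "gripper": 0.04}}

```text
clock: 8.35
tcp_pos: [0.5649, -0.1712, 0.1971]
ee_rot: [179.9, 0.0, 99.3]
force: [-1.3, 1.5, 7.6]
width: 0.0497
grasp_force: 8.0
```

Emit:
{"op": "send_rows", "data": {"increments": [[[0,-0.002,0,0,0,0],[0.001,-0.004,0,0,0,0],[0.001,-0.006,0,0,0,0],[0.001,-0.008,0,0,0,0],[0.0015,-0.01,0,0,0,0],[0.0015,-0.01,0,0,0,0]]]}}

```text
clock: 8.85
tcp_pos: [0.5665, -0.1815, 0.1971]
ee_rot: [179.9, 0.0, 99.3]
force: [-0.8, 0.1, 4.9]
width: 0.0495
grasp_force: 8.0
```

Emit:
{"op": "send_rows", "data": {"increments": [[[0,0,0,0,0,0],[0,0,0,0,0,0],[0,0,0,0,0,0],[0,0,0.02,0,0,0],[0,0,0.05,0,0,0],[-0.002,0.015,0.06,0,0,0],[-0.007,0.04,0.06,0,0,0],[-0.0095,0.0555,0.06,0,0,0]]], "gripper": 0.072}}

```text
clock: 9.52
tcp_pos: [0.556, -0.1242, 0.2565]
ee_rot: [179.9, 0.0, 99.3]
force: [-0.4, -0.4, -0.5]
width: 0.072
grasp_force: 0.0
```

Emit:
{"op": "send_rows", "data": {"increments": [[[0,0,0,0,0,0],[0,0,0,0,0,0],[0,0,-0.025,0,0,0],[0,0,-0.05,0,0,0],[0,0,-0.06,0,0,0],[0,0,-0.06,0,0,0]]]}}

```text
clock: 10.02
tcp_pos: [0.5549, -0.1256, 0.1932]
ee_rot: [-179.8, -0.1, 99.3]
force: [-0.3, -0.7, -0.3]
width: 0.0721
grasp_force: 0.0
```

Emit:
{"op": "send_rows", "data": {"increments": [[[0,0,0,0,0,0],[0,0,0,0,0,0],[0,0,0,0,0,0],[0,0,0,0,0,0],[0,0,0,0,0,0],[0,0,0,0,0,0]]], "gripper": 0.04}}

```text
clock: 10.52
tcp_pos: [0.5569, -0.1258, 0.197]
ee_rot: [179.9, 0.0, 99.3]
force: [-1.9, -0.3, 6.6]
width: 0.0496
grasp_force: 8.0
```

Emit:
{"op": "send_rows", "data": {"increments": [[[0.001,-0.003,0,0,0,0],[0.001,-0.006,0,0,0,0],[0.001,-0.009,0,0,0,0],[0.002,-0.012,0,0,0,0],[0.002,-0.015,0,0,0,0],[0.003,-0.018,0,0,0,0],[0.0035,-0.0215,0,0,0,0],[0.0035,-0.0215,0,0,0,0]]]}}

```text
clock: 11.18
tcp_pos: [0.5601, -0.1477, 0.1963]
ee_rot: [180.0, 0.0, 99.3]
force: [-0.7, -1.5, 5.8]
width: 0.0495
grasp_force: 8.0
```

Emit:
{"op": "send_rows", "data": {"increments": [[[0,0,0,0,0,0],[0,0,0,0,0,0],[0,0,0,0,0,0],[0,0,0.03,0,0,0],[0,0,0.06,0,0,0],[0,0,0.1,0,0,0],[-0.03,0.02,0.13,0,0,-7],[-0.055,0.05,0.14,0,0,-14]]], "gripper": 0.08}}

```text
clock: 11.85
tcp_pos: [0.5078, -0.1006, 0.3385]
ee_rot: [179.8, 0.1, 84.9]
force: [1.3, 0.9, 0.1]
width: 0.0801
grasp_force: 0.0
```

Emit:
{"op": "send_rows", "data": {"increments": [[[-0.01,0.02,0,0,0,-7],[-0.02,0.04,0,0,0,-14],[-0.03,0.06,0,0,0,-21],[-0.04,0.08,0,0,0,-28],[-0.05,0.1,0,0,0,-35],[-0.058,0.115,0,0,0,-42],[-0.058,0.115,0,0,0,-49],[-0.058,0.115,0,0,0,-56]]]}}

```text
clock: 12.52
tcp_pos: [0.4483, 0.0163, 0.3349]
ee_rot: [180.0, -0.0, 29.0]
force: [-0.1, -1.1, 0.3]
width: 0.0804
grasp_force: 0.0
```

Emit:
{"op": "send_rows", "data": {"increments": [[[0,0,0,0,0,-7],[0,0,0,0,0,-14],[0,0,0,0,0,-21],[0,0,0,0,0,-24.5],[0,0,0,0,0,-24.5],[0,0,0,0,0,-24.5]]]}}

```text
clock: 13.02
tcp_pos: [0.4488, 0.0155, 0.3349]
ee_rot: [180.0, 0.0, 4.9]
force: [-0.6, -0.6, -0.1]
width: 0.0799
grasp_force: 0.0
```

Run:
```python
from h import *
d=snap("wrist","w5"); st()
g=d["image"].astype(int).min(2)
# predicted tops
for n,p in dict(A=(.5665,-.1815),B=(.5602,-.1475),C=(.5494,-.0743)).items(): print(n,proj(d,[(*p,.218)])[0].round(0))
print("loose",proj(d,[(.4483,.0172,.214)])[0])
```

```text
13.07 [0.4488 0.0155 0.3349] [180.     0.     4.96] [ -1.   -9.4 122.7  -0.   66.7  84.1]
A [629. 107.]
B [576. 113.]
C [465. 121.]
loose [318.24835377 250.84346993]
```

View pics/w5.png

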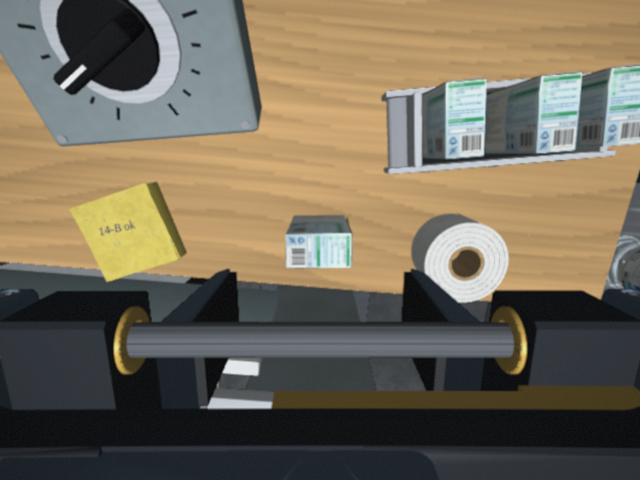

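w5 shows carton tops C at (466,118), B at (560,112) and A at about (625,105). B sits about 16 px short of its predicted position. The loose carton is at (318,250), exactly as predicted. I'll measure B.

Run:
```python
from h import *
d=load("w5"); u=np.array([-.1633,.9866]); vv=np.array([.9866,.1633])
px=dict(C=[(450,82),(486,79),(483,156),(446,159)],B=[(545,74),(582,72),(577,149),(538,154)],A=[(614,69),(607,145)])
for k,p in px.items():
    P=onz(d,p,.218)[:,:2]; print(k,"s",(P@u).round(4),"v",(P@vv).round(4))
P=onz(d,[(416,95),(421,166)],.170)[:,:2]; print("R end",(P@u).round(4))
# saturation profile along B mid row
row=d["image"][110,420:640].astype(int); print(row.min(1)[::2])
```

```text
C s [-0.1525 -0.1761 -0.176  -0.1505] v [0.555  0.5549 0.5055 0.5055]
B s [-0.2144 -0.2383 -0.2401 -0.2138] v [0.5547 0.5539 0.505  0.5038]
A s [-0.2586 -0.2601] v [0.5539 0.506 ]
R end [-0.1419 -0.1455]
[189 104  87  84  74  77  83  83  79  79  81  87 102 196 194 179 179 181
 180 178 179 176 183 178 179 186 178 187 196 192 193 207 199  86  79  78
  80  81  84  85  87  86  87  79  70  75  73  75  75  77  77  77  76  77
  79  84  82  88  93 132 200 181 172 179 176 177 173 190 200 200 197 198
 194 186 181 173 168 162 162 149  79  79  78  77  76  75  72  72  73  73
  77  84  91 136 182 141 134 143 154 160 162 156 155 163 156 157 159 152
 161 184]
```

Run:
```python
from h import *
d=load("w5"); u=np.array([-.1633,.9866]); vv=np.array([.9866,.1633])
def pt(s,v,z): return (*(s*u+v*vv),z)
for n,s in (("C",-.1638),("B",-.2267),("B moved",-.236)):
    print(n,"top +s edge",proj(d,[pt(s+.013,.504,.218),pt(s+.015,.554,.218)]).round(0).tolist(),"foot",proj(d,[pt(s+.013,.504,.129),pt(s+.015,.554,.129)]).round(0).tolist())
im=np.hstack([d["image"][60:180,380:640,::-1]]); cv2.imwrite("pics/c5.png",cv2.resize(im,(780,360),interpolation=cv2.INTER_CUBIC))
```

```text
C top +s edge [[446.0, 161.0], [444.0, 84.0]] foot [[415.0, 159.0], [412.0, 102.0]]
B top +s edge [[538.0, 154.0], [541.0, 75.0]] foot [[484.0, 153.0], [483.0, 95.0]]
B moved top +s edge [[552.0, 153.0], [555.0, 74.0]] foot [[494.0, 152.0], [494.0, 95.0]]
```

View pics/c5.png

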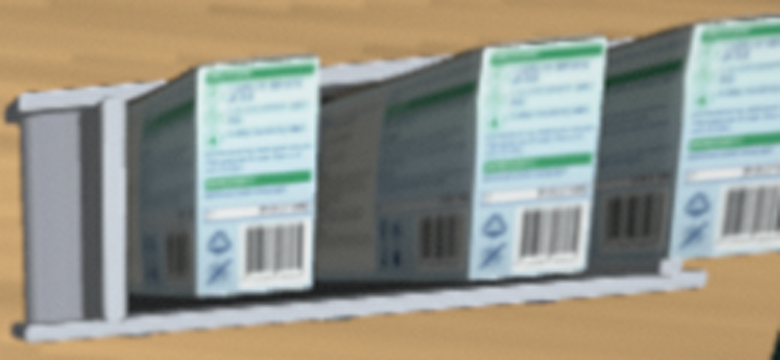

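c5 shows B upright, with a gap to A of about 16 mm and a gap to C of about 33 mm. So B moved only part of the way. I'll confirm with the top camera numerically.

Run:
```python
from h import *
d=snap("top","t1"); u=np.array([-.1633,.9866]); vv=np.array([.9866,.1633])
for tag in ("top0","t1"):
    d=load(tag); im=d["image"].astype(np.float32).min(2)
    s=np.arange(-.30,-.14,.002); prof=[]
    for v in np.arange(.512,.546,.004):
        P=np.c_[np.outer(s,u)+v*vv,np.full(len(s),.218)]; q=proj(d,P).astype(np.float32)
        prof.append(cv2.remap(im,q[:,0].reshape(1,-1),q[:,1].reshape(1,-1),1)[0])
    prof=np.mean(prof,0); b=prof>120; e=np.flatnonzero(np.diff(b.astype(int))); print(tag,s[e].round(3),[int(prof[i]) for i in e])
```

```text
top0 [-0.284 -0.276 -0.246 -0.228 -0.2   -0.19  -0.162 -0.148] [121, 65, 125, 100, 148, 87, 159, 76]
t1 [-0.256 -0.24  -0.212 -0.178] [134, 92, 160, 84]
```

Both views agree that B is at about −0.226 along the row. I'll nudge it 10 mm further.

Emit:
{"op": "send_rows", "data": {"increments": [[[0.01,-0.02,0,0,0,7],[0.03,-0.04,0,0,0,14],[0.045,-0.06,0,0,0,21],[0.06,-0.08,0,0,0,28],[0.075,-0.1,0,0,0,35],[0.09,-0.12,0,0,0,42],[0.1,-0.14,0,0,0,49],[0.11,-0.152,0,0,0,56]]], "gripper": 0.072}}

```text
clock: 13.78
tcp_pos: [0.5595, -0.1382, 0.3347]
ee_rot: [-180.0, 0.0, 61.2]
force: [-0.0, 0.8, 0.2]
width: 0.0722
grasp_force: 0.0
```

Emit:
{"op": "send_rows", "data": {"increments": [[[0,0,0,0,0,7],[0,0,-0.01,0,0,14],[0,0,-0.03,0,0,21],[0,0,-0.05,0,0,28],[0,0,-0.065,0,0,35],[0,0,-0.075,0,0,38.4],[0,0,-0.075,0,0,38.4],[0,0,-0.075,0,0,38.4]]]}}

```text
clock: 14.45
tcp_pos: [0.5588, -0.1365, 0.2598]
ee_rot: [-180.0, -0.0, 99.1]
force: [0.2, -0.4, 1.1]
width: 0.0721
grasp_force: 0.0
```

Emit:
{"op": "send_rows", "data": {"increments": [[[0,0,-0.025,0,0,0],[0,0,-0.05,0,0,0],[0,0,-0.065,0,0,0],[0,0,-0.066,0,0,0],[0,0,-0.066,0,0,0]]]}}

```text
clock: 14.87
tcp_pos: [0.5591, -0.1366, 0.1945]
ee_rot: [-180.0, -0.0, 99.1]
force: [-0.0, -0.8, -0.4]
width: 0.0718
grasp_force: 0.0
```

Emit:
{"op": "send_rows", "data": {"increments": [[[0,0,0,0,0,0],[0,0,0,0,0,0],[0,0,0,0,0,0],[0,0,0,0,0,0],[0,0,0,0,0,0],[0,0,0,0,0,0],[0,0,0,0,0,0]]], "gripper": 0.04, "force": 12}}

```text
clock: 15.45
tcp_pos: [0.5594, -0.1366, 0.1949]
ee_rot: [179.9, 0.0, 99.2]
force: [-1.9, 0.3, 7.7]
width: 0.0499
grasp_force: 12.0
```

Emit:
{"op": "send_rows", "data": {"increments": [[[0,-0.0015,0,0,0,0],[0.0005,-0.003,0,0,0,0],[0.0005,-0.0045,0,0,0,0],[0.001,-0.006,0,0,0,0],[0.001,-0.0075,0,0,0,0],[0.0015,-0.009,0,0,0,0],[0.0015,-0.01,0,0,0,0],[0.0015,-0.01,0,0,0,0]]]}}

```text
clock: 16.12
tcp_pos: [0.561, -0.1466, 0.1949]
ee_rot: [179.9, 0.0, 99.2]
force: [1.0, 2.0, 5.8]
width: 0.0495
grasp_force: 12.0
```

Emit:
{"op": "send_rows", "data": {"increments": [[[0,0,0,0,0,0],[0,0,0,0,0,0],[0,0,0,0,0,0],[0,0,0,0,0,0],[0,0,0.02,0,0,0],[0,0,0.05,0,0,0],[0,0,0.09,0,0,0],[0,0,0.13,0,0,0]]], "gripper": 0.08}}

```text
clock: 16.78
tcp_pos: [0.5597, -0.1463, 0.3248]
ee_rot: [-179.9, -0.0, 99.2]
force: [0.0, 0.0, 0.2]
width: 0.0797
grasp_force: 0.0
```

Emit:
{"op": "send_rows", "data": {"increments": [[[-0.01,0.02,0,0,0,-7],[-0.03,0.04,0,0,0,-14],[-0.045,0.06,0,0,0,-21],[-0.06,0.08,0,0,0,-28],[-0.075,0.1,0,0,0,-35],[-0.09,0.12,0,0,0,-42],[-0.1,0.14,0,0,0,-49],[-0.11,0.16,0,0,0,-56]]]}}

```text
clock: 17.45
tcp_pos: [0.4495, 0.0143, 0.324]
ee_rot: [180.0, -0.0, 42.8]
force: [-0.4, 0.8, 1.2]
width: 0.0804
grasp_force: 0.0
```

Emit:
{"op": "send_rows", "data": {"increments": [[[0,0,0,0,0,-7],[-0.001,0.002,0,0,0,-14],[-0.001,0.003,0,0,0,-21],[-0.001,0.003,0,0,0,-28],[-0.001,0.003,0,0,0,-35],[-0.001,0.003,0,0,0,-38.4],[-0.001,0.003,0,0,0,-38.4],[-0.001,0.003,0,0,0,-38.4]]]}}

```text
clock: 18.12
tcp_pos: [0.4493, 0.0165, 0.3239]
ee_rot: [180.0, 0.0, 4.9]
force: [0.7, 0.4, 0.3]
width: 0.0796
grasp_force: 0.0
```

```bash
cat > row.py <<'E'
from h import *
import sys
def prof(name,tag,thr=125):
    d=snap(name,tag); u=np.array([-.1633,.9866]); vv=np.array([.9866,.1633]); im=d["image"].astype(np.float32).min(2)
    s=np.arange(-.30,-.135,.001); pr=[]
    for v in np.arange(.512,.546,.004):
        q=proj(d,np.c_[np.outer(s,u)+v*vv,np.full(len(s),.218)]).astype(np.float32)
        pr.append(cv2.remap(im,q[:,0].reshape(1,-1),q[:,1].reshape(1,-1),1)[0])
    p=np.mean(pr,0); e=np.flatnonzero(np.diff((p>thr).astype(int))); print(name,s[e].round(3),["up" if p[i+1]>thr else "dn" for i in e])
if __name__=="__main__":
    prof("wrist",sys.argv[1]+"w"); prof("top",sys.argv[1]+"t"); st()
E
python3 row.py r1
```

```text
wrist [-0.268 -0.257 -0.249 -0.222 -0.177 -0.15 ] ['up', 'dn', 'up', 'dn', 'up', 'dn']
top [-0.256 -0.249 -0.221 -0.177 -0.149 -0.147] ['dn', 'up', 'dn', 'up', 'dn', 'up']
18.22 [0.4493 0.0165 0.3239] [-180.      0.      4.93] [ -0.9  -8.7 123.2   0.   65.4  84.2]
```

B is now at −0.2355 and C at −0.1635, so the gap is about 42 mm, centred at −0.1995. Now I'll grasp the loose carton.

Emit:
{"op": "send_rows", "data": {"increments": [[[-0.001,0.0005,-0.035,0,0,0],[-0.001,0.0005,-0.07,0,0,0],[-0.001,0.0005,-0.1,0,0,0],[-0.001,0.0005,-0.12,0,0,0],[-0.001,0.0005,-0.133,0,0,0],[-0.001,0.0005,-0.133,0,0,0]]]}}

```text
clock: 18.72
tcp_pos: [0.4468, 0.017, 0.1884]
ee_rot: [-180.0, 0.2, 4.9]
force: [-0.2, 0.4, -0.8]
width: 0.0799
grasp_force: 0.0
```

Emit:
{"op": "send_rows", "data": {"increments": [[[0,0,0,0,0,0],[0,0,0,0,0,0],[0,0,0,0,0,0],[0,0,0,0,0,0],[0,0,0,0,0,0],[0,0,0,0,0,0],[0,0,0,0,0,0],[0,0,0,0,0,0]]], "gripper": 0.04, "force": 15}}

```text
clock: 19.38
tcp_pos: [0.4489, 0.017, 0.1917]
ee_rot: [180.0, -0.1, 4.8]
force: [-1.6, 0.7, 7.5]
width: 0.0495
grasp_force: 15.0
```

```bash
python3 -c "from h import *; st()"
```

```text
19.38 [0.4489 0.017  0.1917] [ 1.7999e+02 -6.0000e-02  4.8000e+00] [ -0.8   2.  128.9  -0.   49.   84.4]
```

Emit:
{"op": "send_rows", "data": {"increments": [[[0,0,0.02,0,0,0],[0,0,0.05,0,0,0],[0,0,0.085,0,0,0],[0,0,0.115,0,0,7],[0.01,-0.01,0.13,0,0,14],[0.02,-0.025,0.13,0,0,21],[0.03,-0.04,0.13,0,0,28],[0.045,-0.055,0.13,0,0,35]]]}}

```text
clock: 20.05
tcp_pos: [0.4934, -0.0386, 0.3215]
ee_rot: [180.0, -0.0, 40.2]
force: [-0.5, 0.9, -0.7]
width: 0.0497
grasp_force: 15.0
```

Emit:
{"op": "send_rows", "data": {"increments": [[[0.01,-0.012,0,0,0,7],[0.02,-0.024,0,0,0,14],[0.03,-0.036,0,0,0,21],[0.04,-0.048,0,0,0,28],[0.05,-0.06,0,0,0,35],[0.06,-0.072,0,0,0,42],[0.0605,-0.0725,0,0,0,49],[0.0605,-0.0725,0,0,0,56]]]}}

```text
clock: 20.72
tcp_pos: [0.5542, -0.1111, 0.3208]
ee_rot: [-180.0, -0.0, 96.1]
force: [1.2, 0.2, -1.7]
width: 0.0494
grasp_force: 15.0
```

Emit:
{"op": "send_rows", "data": {"increments": [[[0,0,0,0,0,3.6],[0,0,0,0,0,3.6],[0,0,0,0,0,3.6],[0,0,0,0,0,3.6]]]}}

```text
clock: 21.05
tcp_pos: [0.5538, -0.1105, 0.3211]
ee_rot: [180.0, 0.0, 99.3]
force: [0.2, -0.3, -1.3]
width: 0.0495
grasp_force: 15.0
```

```bash
cat > pose.py <<'E'
from h import *
st(); p=robot.get_state()["tcp_pos"]; print("s,v",p[0]*-.1633+p[1]*.9866,p[0]*.9866+p[1]*.1633)
E
python3 pose.py
```

```text
21.05 [ 0.5538 -0.1105  0.3211] [179.99   0.    99.26] [-13.6   3.8 111.6   0.   64.6 -22.9]
s,v -0.19941192397604401 0.5283695119310374
```

Emit:
{"op": "send_rows", "data": {"increments": [[[0,0,-0.02,0,0,0],[0,0,-0.04,0,0,0],[0,0,-0.06,0,0,0],[0,0,-0.08,0,0,0],[0,0,-0.095,0,0,0],[0,0,-0.108,0,0,0],[0,0,-0.115,0,0,0],[0,0,-0.115,0,0,0]]]}}

```text
clock: 21.72
tcp_pos: [0.5533, -0.1103, 0.2047]
ee_rot: [-179.9, -0.0, 99.4]
force: [-0.4, 0.7, -0.8]
width: 0.0489
grasp_force: 15.0
```

Emit:
{"op": "send_rows", "data": {"increments": [[[0,0,-0.003,0,0,0],[0,0,-0.006,0,0,0],[0,0,-0.008,0,0,0],[0,0,-0.0095,0,0,0],[0,0,-0.0095,0,0,0],[0,0,-0.0095,0,0,0]]]}}

```text
clock: 22.22
tcp_pos: [0.554, -0.1105, 0.1966]
ee_rot: [180.0, 0.0, 99.4]
force: [-0.2, 0.0, -0.7]
width: 0.0495
grasp_force: 15.0
```

Nearly down, with no contact force yet. I'll lower the last millimetre and release gently.

Emit:
{"op": "send_rows", "data": {"increments": [[[0,0,-0.0005,0,0,0],[0,0,-0.001,0,0,0],[0,0,-0.001,0,0,0],[0,0,-0.001,0,0,0]]]}}

```text
clock: 22.55
tcp_pos: [0.554, -0.1105, 0.1957]
ee_rot: [180.0, 0.0, 99.4]
force: [-1.1, -0.3, 3.5]
width: 0.0496
grasp_force: 15.0
```

Emit:
{"op": "send_rows", "data": {"increments": [[[0,0,0,0,0,0],[0,0,0,0,0,0],[0,0,0,0,0,0],[0,0,0,0,0,0],[0,0,0.02,0,0,0],[0,0,0.05,0,0,0],[0,0,0.09,0,0,0],[0,0,0.12,0,0,0]]], "gripper": 0.072}}

```text
clock: 23.22
tcp_pos: [0.554, -0.1105, 0.3179]
ee_rot: [180.0, 0.0, 99.4]
force: [0.4, -0.0, 1.0]
width: 0.0716
grasp_force: 0.0
```

Run:
```python
from row import *
from scipy.spatial.transform import Rotation as Ro
prof("top","r2t")
y=np.radians(9.4); ex=np.array([np.cos(y),np.sin(y),0]); ey=np.array([-ex[1],ex[0],0]); ez=np.array([0,0,1.]); n=-.5*ex+.866*ez; dn=-(.866*ex+.5*ez)
g=np.array([.5629,.1614,.2411]); a=np.radians(61); x=np.cos(a)*dn+np.sin(a)*ey; z=-n
T=Ro.from_matrix(np.c_[x,np.cross(z,x),z]); s=robot.get_state(); C=Ro.from_euler("xyz",s["ee_rot"],degrees=True)
rv=(T*C.inv()).as_rotvec(degrees=True); print("rotvec",rv.round(1),np.linalg.norm(rv),T.as_euler("xyz",degrees=True).round(1))
print("to pre(90mm)",(g+.09*n-s["tcp_pos"]).round(4),"approach",(-.09*n).round(4)); print("clock",s["clock"],"turn 7:",(-7*n).round(3),"108.3:",(-108.3*n).round(2))
```

```text
top [-0.278] ['dn']
rotvec [ -2.7 -29.7  28.3] 41.16624914013344 [153.2  14.  125. ]
to pre(90mm) [-0.0377  0.2651 -0.0046] approach [ 0.0444  0.0073 -0.0779]
clock 23.2667 turn 7: [ 3.453  0.572 -6.062] 108.3: [ 53.42   8.84 -93.79]
```

Emit:
{"op": "send_rows", "data": {"increments": [[[-0.003,0.03,0.01,-0.3,-3.7,3.5],[-0.01,0.065,0.02,-0.6,-7.4,7],[-0.015,0.1,0.02,-1,-11,10.6],[-0.02,0.135,0.02,-1.3,-14.8,14],[-0.025,0.17,0.02,-1.7,-18.5,17.5],[-0.03,0.205,0.01,-2,-22.2,21],[-0.035,0.24,0,-2.4,-26,24.8],[-0.038,0.265,-0.005,-2.7,-29.7,28.3]]], "gripper": 0.07}}

```text
clock: 23.93
tcp_pos: [0.5147, 0.1568, 0.3097]
ee_rot: [153.5, 13.9, 125.3]
force: [0.7, -0.2, 0.4]
width: 0.0699
grasp_force: 0.0
```

Emit:
{"op": "send_rows", "data": {"increments": [[[0,0,0,0,0,0],[0,0,0,0,0,0],[0,0,0,0,0,0]]]}}

```text
clock: 24.18
tcp_pos: [0.5161, 0.1543, 0.3108]
ee_rot: [153.7, 13.8, 125.1]
force: [0.3, -0.4, 0.0]
width: 0.0701
grasp_force: 0.0
```

```bash
cat > dl.py <<'E'
from h import *
from scipy.spatial.transform import Rotation as Ro
y=np.radians(9.4); ex=np.array([np.cos(y),np.sin(y),0]); ey=np.array([-ex[1],ex[0],0]); ez=np.array([0,0,1.]); n=-.5*ex+.866*ez; dn=-(.866*ex+.5*ez)
g=np.array([.5629,.1614,.2411]); z=-n
def rep(deg):
    a=np.radians(deg); x=np.cos(a)*dn+np.sin(a)*ey; T=Ro.from_matrix(np.c_[x,np.cross(z,x),z]); s=robot.get_state(); C=Ro.from_euler("xyz",s["ee_rot"],degrees=True)
    X=C.as_matrix()[:,0]; print("angle now",np.degrees(np.arctan2(X@ey,X@dn)).round(2),"rot to go",(T*C.inv()).as_rotvec(degrees=True).round(2),"to grip",(g-s["tcp_pos"]).round(4),"along n",((s["tcp_pos"]-g)@n).round(4)); print(s["clock"],s["qpos"].round(1))
E
python3 -c "
from dl import *
rep(61)"; python3 row.py r3
```

```text
angle now 61.07 rot to go [ 0.11 -0.5   0.09] to grip [ 0.0468  0.0071 -0.0697] along n 0.084
24.1833 [ 15.6  -9.3 128.8  -6.   31.3 -18.4]
wrist [] []
top [-0.256 -0.249 -0.221 -0.214 -0.186 -0.177] ['dn', 'up', 'dn', 'up', 'dn', 'up']
24.28 [0.5166 0.1538 0.311 ] [153.67  13.84 124.99] [ 15.5  -9.3 128.8  -6.   31.3 -18.4]
```

The top view shows the loose carton at −0.200, between B and C. Approaching the dial.

Emit:
{"op": "send_rows", "data": {"increments": [[[0.01,0.002,-0.015,0,-0.3,0],[0.02,0.004,-0.03,0,-0.5,0],[0.031,0.005,-0.045,0,-0.5,0],[0.04,0.007,-0.06,0,-0.5,0],[0.0465,0.0075,-0.07,0,-0.5,0],[0.0465,0.0075,-0.07,0,-0.5,0],[0.0465,0.0075,-0.07,0,-0.5,0]]]}}

```text
clock: 24.87
tcp_pos: [0.5627, 0.1612, 0.2403]
ee_rot: [153.3, 14.1, 124.9]
force: [-1.0, 0.6, -0.0]
width: 0.0698
grasp_force: 0.0
```

```bash
python3 -c "
from dl import *
rep(61)"
```

```text
angle now 61.08 rot to go [ 0.13 -0.04  0.16] to grip [0.0002 0.0002 0.0008] along n -0.0006
24.8667 [ 15.    1.8 127.1  -8.1  21.5 -16.6]
```

Emit:
{"op": "send_rows", "data": {"increments": [[[0,0,0.0005,0,0,0],[0,0,0.0005,0,0,0],[0,0,0.0005,0,0,0],[0,0,0.0005,0,0,0],[0,0,0.0005,0,0,0],[0,0,0.0005,0,0,0],[0,0,0.0005,0,0,0],[0,0,0.0005,0,0,0]]], "gripper": 0.005, "force": 15}}

```text
clock: 25.53
tcp_pos: [0.5623, 0.1621, 0.241]
ee_rot: [153.3, 14.1, 125.0]
force: [-0.3, -0.2, 0.3]
width: 0.0196
grasp_force: 0.0
```

Emit:
{"op": "send_rows", "data": {"increments": [[[0,0,0,0,0,0],[0,0,0,0,0,0],[0,0,0,0,0,0],[0,0,0,0,0,0]]]}}

```text
clock: 25.87
tcp_pos: [0.5617, 0.1616, 0.2405]
ee_rot: [153.4, 14.1, 125.0]
force: [-6.4, -5.2, 3.8]
width: 0.014
grasp_force: 15.0
```

```bash
python3 -c "
from dl import *
rep(61)"
```

```text
angle now 60.99 rot to go [ 0.16 -0.07  0.08] to grip [ 0.0012 -0.0002  0.0006] along n 0.0
25.8667 [ 15.    1.7 127.2  -8.1  21.5 -16.6]
```

Gripped at 14 mm, the bar's width. Turning clockwise about the dial axis.

Emit:
{"op": "send_rows", "data": {"increments": [[[0,0,0,2.96,0.49,-5.2],[0,0,0,5.92,0.98,-10.39],[0,0,0,8.88,1.47,-15.59],[0,0,0,11.84,1.96,-20.78],[0,0,0,14.8,2.45,-25.98],[0,0,0,17.76,2.94,-31.18],[0,0,0,20.72,3.43,-36.37],[0,0,0,23.68,3.92,-41.57]]]}}

```text
clock: 26.53
tcp_pos: [0.5623, 0.1617, 0.2409]
ee_rot: [151.5, -9.4, 82.5]
force: [-0.5, -4.2, -0.6]
width: 0.0139
grasp_force: 15.0
```

Emit:
{"op": "send_rows", "data": {"increments": [[[0,0,0,2.96,0.49,-5.2],[0,0,0,5.92,0.98,-10.39],[0,0,0,8.88,1.47,-15.59],[0,0,0,11.84,1.96,-20.78],[0,0,0,14.8,2.45,-25.98],[0,0,0,17.76,2.94,-31.18],[0,0,0,20.72,3.43,-36.37],[0,0,0,23.68,3.92,-41.57]]]}}

```text
clock: 27.2
tcp_pos: [0.5628, 0.1614, 0.2411]
ee_rot: [167.4, -27.4, 35.2]
force: [5.7, -12.3, -1.1]
width: 0.0143
grasp_force: 15.0
```

Emit:
{"op": "send_rows", "data": {"increments": [[[0,0,0,2,0.33,-3.5],[0,0,0,4,0.65,-7],[0,0,0,6.02,1,-10.57],[0,0,0,6.02,1,-10.57],[0,0,0,6.02,1,-10.57]]]}}

```text
clock: 27.62
tcp_pos: [0.5629, 0.1612, 0.2412]
ee_rot: [173.8, -29.3, 21.8]
force: [5.5, -13.3, -0.6]
width: 0.014
grasp_force: 15.0
```

```bash
python3 -c "
from dl import *
rep(169.3)"
```

```text
angle now 169.23 rot to go [ 0.07 -0.08 -0.05] to grip [-0.      0.0002 -0.0001] along n 0.0001
27.6167 [ 14.9   1.7 127.1  -7.5  21.6  91. ]
```

Emit:
{"op": "send_rows", "data": {"increments": [[[0,0,0,0,0,0],[0,0,0,0,0,0],[0,0,0,0,0,0],[0,0,0,0,0,0],[-0.01,-0.0015,0.017,0,0,0],[-0.025,-0.004,0.044,0,0,0],[-0.043,-0.007,0.075,0,0,0],[-0.06,-0.01,0.105,0,0,0]]], "gripper": 0.07}}

```text
clock: 28.28
tcp_pos: [0.5012, 0.1519, 0.3466]
ee_rot: [173.9, -29.2, 21.8]
force: [0.2, 0.6, 1.1]
width: 0.0643
grasp_force: 0.0
```

Emit:
{"op": "send_rows", "data": {"increments": [[[-0.02,-0.015,0.01,0,4,0],[-0.04,-0.03,0.02,0,9,0],[-0.05,-0.045,0.03,0,15,0],[-0.05,-0.05,0.035,0,20,0],[-0.05,-0.05,0.035,0,25,0],[-0.05,-0.05,0.035,0,29,0],[-0.05,-0.05,0.035,0,29,0],[-0.05,-0.05,0.035,0,29,0]]]}}

```text
clock: 28.95
tcp_pos: [0.4527, 0.102, 0.3805]
ee_rot: [-175.7, -2.1, 18.9]
force: [0.4, 0.4, 0.6]
width: 0.0702
grasp_force: 0.0
```

```bash
cat > chk.py <<'E'
from dl import *
import sys
d=snap("wrist",sys.argv[1]); st()
c=g-.036*n; print("ctr px",proj(d,[c])[0].round(0))
im=d["image"].astype(np.float32).min(2)
def polar(off,r,angs):
    a=np.radians(angs); P=c+off*n+np.outer(np.cos(a),dn)*r+np.outer(np.sin(a),ey)*r; q=proj(d,P).astype(np.float32)
    return cv2.remap(im,q[:,0].reshape(1,-1),q[:,1].reshape(1,-1),1)[0]
A=np.arange(150,190,.5)
for nm,off,rs in (("tab",.007,(.053,.056,.06,.063)),("nose line",.010,(.035,.037,.039,.041,.043)),("bar line",.044,(.012,.016,.02,.024))):
    for r in rs:
        p=polar(off,r,A); b=np.median(p); w=np.clip(p-(p.max()+b)/2,0,None); print(nm,r,"med",b.round(0),"max",p.max().round(0),"ang",((A*w).sum()/w.sum()).round(2),"n",(w>0).sum())
E
python3 chk.py k1; python3 row.py k2
```

```text
29.0 [0.4523 0.1021 0.3805] [-175.75   -2.1    18.92] [  7.4 -10.9 119.2   4.9  70.5  76.8]
ctr px [315.  71.]
tab 0.053 med 0.0 max 95.0 ang 150.04 n 2
tab 0.056 med 0.0 max 0.0 ang nan n 0
tab 0.06 med 0.0 max 0.0 ang nan n 0
tab 0.063 med 0.0 max 0.0 ang nan n 0
nose line 0.035 med 201.0 max 241.0 ang 168.64 n 5
nose line 0.037 med 202.0 max 237.0 ang 168.56 n 5
nose line 0.039 med 202.0 max 240.0 ang 168.49 n 5
nose line 0.041 med 203.0 max 241.0 ang 168.7 n 5
nose line 0.043 med 148.0 max 190.0 ang 182.72 n 29
bar line 0.012 med 82.0 max 243.0 ang 170.4 n 28
bar line 0.016 med 37.0 max 244.0 ang 170.05 n 23
bar line 0.02 med 32.0 max 243.0 ang 169.6 n 18
bar line 0.024 med 30.0 max 243.0 ang 169.97 n 15
wrist [-0.206 -0.186 -0.177 -0.149] ['up', 'dn', 'up', 'dn']
top [-0.256 -0.249 -0.221 -0.214 -0.186 -0.177 -0.149 -0.148] ['dn', 'up', 'dn', 'up', 'dn', 'up', 'dn', 'up']
29.1 [0.4519 0.1021 0.3807] [-175.75   -2.11   18.93] [  7.4 -10.9 119.2   4.9  70.5  76.8]chk.py:12: RuntimeWarning: invalid value encountered in scalar divide
  p=polar(off,r,A); b=np.median(p); w=np.clip(p-(p.max()+b)/2,0,None); print(nm,r,"med",b.round(0),"max",p.max().round(0),"ang",((A*w).sum()/w.sum()).round(2),"n",(w>0).sum())
```

Nose and bar now read about 169°. I'll shift so the tab is in the same picture.

Emit:
{"op": "send_rows", "data": {"increments": [[[0.02,0.01,0.01,0,1,0],[0.04,0.02,0.02,0,2,0],[0.06,0.03,0.03,0,2,0],[0.07,0.04,0.03,0,2,0],[0.07,0.04,0.03,0,2,0],[0.07,0.04,0.03,0,2,0]]]}}

```text
clock: 29.6
tcp_pos: [0.5216, 0.1423, 0.4101]
ee_rot: [-175.1, -0.1, 19.0]
force: [0.2, -0.7, 0.3]
width: 0.0699
grasp_force: 0.0
```

```bash
python3 chk.py k3
python3 - <<'E'
from h import *
d=load("k3")
for p in ((.5629,.1614,.2411),(.6487,.102,.2422),(.5126,.2266,.1777)): print(proj(d,[p])[0])
E
```

```text
29.65 [0.5213 0.142  0.4101] [-1.7508e+02 -9.0000e-02  1.8930e+01] [ 10.5  -2.8 109.1   5.1  74.4  80.2]
ctr px [337. 163.]
tab 0.053 med 144.0 max 147.0 ang 171.05 n 22
tab 0.056 med 144.0 max 169.0 ang 170.45 n 11
tab 0.06 med 144.0 max 168.0 ang 170.16 n 12
tab 0.063 med 144.0 max 170.0 ang 169.76 n 10
nose line 0.035 med 212.0 max 244.0 ang 168.72 n 5
nose line 0.037 med 212.0 max 241.0 ang 168.67 n 5
nose line 0.039 med 213.0 max 241.0 ang 168.72 n 4
nose line 0.041 med 213.0 max 239.0 ang 168.84 n 2
nose line 0.043 med 213.0 max 220.0 ang 153.02 n 9
bar line 0.012 med 101.0 max 243.0 ang 170.1 n 26
bar line 0.016 med 47.0 max 244.0 ang 169.89 n 24
bar line 0.02 med 32.0 max 247.0 ang 169.88 n 20
bar line 0.024 med 31.0 max 244.0 ang 169.8 n 16
[331.98814762 185.0814959 ]
[439.75753804 106.05890305]
[260.84952463 204.88057084]
```

```bash
cat > chk2.py <<'E'
import sys
from dl import *
c=g-.036*n
def run(tag):
    d=load(tag); im=d["image"].astype(np.float32).min(2); A=np.arange(155,184,1.)
    def pol(off,r):
        a=np.radians(A); P=c+off*n+np.outer(np.cos(a),dn)*r+np.outer(np.sin(a),ey)*r; q=proj(d,P).astype(np.float32); return cv2.remap(im,q[:,0].reshape(1,-1),q[:,1].reshape(1,-1),1)[0].astype(int)
    print(tag,A.astype(int))
    for off,rs in ((.010,(.036,.038,.040,.042)),(.006,(.044,.046)),(.007,(.056,.059,.062,.065))):
        for r in rs: print(off,r,pol(off,r))
run(sys.argv[1])
E
python3 chk2.py k3; python3 -c "
import chk2" w4 | tail -4
```

```text
k3 [155 156 157 158 159 160 161 162 163 164 165 166 167 168 169 170 171 172
 173 174 175 176 177 178 179 180 181 182 183]
0.01 0.036 [212 211 211 211 211 211 211 208 200 163 140 145 210 235 240 224 171 104
  75  93 157 192 209 212 212 212 211 211 211]
0.01 0.038 [211 211 211 211 210 210 210 211 201 175 138 147 197 233 238 220 153  90
  70 108 172 204 216 218 218 217 217 217 217]
0.01 0.04 [213 214 214 215 215 216 217 217 211 183 137 137 179 232 242 217 152  90
  78 121 178 207 213 213 213 213 214 214 214]
0.01 0.042 [218 218 218 217 216 215 214 212 208 184 143 114 137 178 190 158 105  65
  76 133 185 209 214 213 213 213 213 212 212]
0.006 0.044 [161 160 162 164 164 167 166 163 166 167 157 144 141 146 147 143 135 138
 156 172 176 177 178 179 180 182 184 185 182]
0.006 0.046 [144 145 145 144 145 145 144 143 142 142 142 142 144 145 144 144 143 142
 144 143 143 143 143 143 141 142 144 143 144]
0.007 0.056 [143 143 143 144 143 140 112  59  63 119 139 135 144 164 168 167 168 169
 161 139 139 146 147 141 114  65  70 122 141]
0.007 0.059 [142 142 143 143 143 143 143 138 137 143 144 143 149 163 167 167 167 167
 157 139 142 146 145 143 116  65  81 130 145]
0.007 0.062 [143 143 142 143 143 142 143 143 144 144 143 144 152 165 167 167 167 164
 147 135 144 147 145 146 128  92 101 133 145]
0.007 0.065 [146 145 145 144 145 145 143 143 144 143 142 143 154 167 168 168 168 164
 143 141 146 146 146 146 144 144 143 143 143]
0.007 0.062 [138 138 137 139 139 137 138 139 139 140 140 137 145 162 162 162 162 160
 144 137 142 141 142 137 107  82 109 137 140]
0.007 0.065 [140 140 140 140 141 140 140 140 139 140 140 139 149 161 162 163 163 159
 140 138 143 142 143 142 141 140 140 140 140]
```

The dial reads about 169.2° and the tab about 169.9°, which agree within measurement noise. The carton edges match in both views at the seated top height, so I'm handing in.

```bash
python3 -c "
from h import *
print(ticket.close_job())"
```

```text
the job is handed in; nothing more can be done
None
```

The job is handed in, at about 30 s of the 72 s: the loose carton stands in the row between two others I nudged apart, the dial points at the index tab to within about 1° by my measurements, the gripper is clear of everything, and I don't have the judge's verdict.

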